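# Sort two pump heads onto their keyed drive shafts

## Robot

A 6-joint arm with a two-finger parallel gripper is mounted at the origin on the work surface. World frame = base frame: x ahead of the robot, y to its left, z up, the work surface at z = 0. Lengths are in m, angles in rad, forces in N, time in s.
With the tool pointing down it reaches from about 0.325 to 1 m from the base axis. Payload 5.1 kg.
Tool frame: the origin (TCP) lies on the centre line of the jaws, within the pads' length; the fingertips stand 25 mm ahead of it and the grasp point (between the pads) lies 6 mm ahead of it; z points along the fingers, y is the line along which they close (so a half turn about z gives the same grasp; the last joint's range is limited). The gripper opens to 85 mm and grips with 20 to 120 N. Pads are 22 mm wide; open, the fingers measure 114 mm over their backs; the gripper's body (76 mm by 85 mm) begins 54 mm behind the grasp point. The pads swing forward as they close: fully open they stand 13 mm farther back than shut.
Start: joints at [1.254, 0.124, 1.65, -0, 1.367, -0.083], TCP at [0.151, 0.632, 0.256] pointing down, gripper open.
Joint ranges: [-2.61, 2.61], [-1.02, 2.33], [0.03, 2.71], [-1.35, 4.49], [0.32, 2.68], [-2.91, 2.91]. Speed limits (rad/s): [2.57, 2.57, 3.14, 3.14, 3.14, 3.14].

## Interface

Orientations are given as a unit quaternion [x, y, z, w].
In Python, from station import readout, cams, order gives the robot as it stands.
- The arm moves only by the tool play_rows, never from a script. Its argument "series" is a list of rows, each a list of 4 numbers: the shift along the tool's x, y, z in units of 40 mm (1.0 is 40 mm), then the turn about the tool's z in units of 6 degrees (1.0 is 6 degrees). A call has 1 to 10 rows; each row shifts and turns the commanded pose from where the row before left it, along the tool's axes as they then stand; what a row does not reach is not made up. A row lasts 1/12 s, in which the tool goes at most 41.7 mm and 7.16 degrees, less where a joint would pass 70% of its speed; a pose out of reach is approached as far as the arm can. A call is refused whole if a number of a shift passes 1 or a number of a turn 1, either way. A call with a gripper value outside its range is refused whole. "hand" is the finger opening in mm, from 0 to 85.4, set as the call begins (left out, the last holds). The fingers move at their own pace and stop on an object; "squeeze" is the grip in N (left out, the last holds). Time passes only in rows, so rows that do not move let the fingers close. It gives the time, the measured TCP pose, the force, the opening and the grip force at its end, in the units of the state.
- readout.state(): the state, without advancing time (a new reading comes with each control period).
- cams.get_image(name): name is "scene" or "top"; returns (picture, depth): 400x640x3 uint8, red, green, blue; 400x640 float32, m along the optical axis (not along the pixel's ray), 0 where there is no reading.
- cams.camera_model(name): a dict with "K" (3x3 intrinsics, pixels), "rvec" (rotation vector, rad) and "tvec" (3), from world to camera coordinates, as OpenCV has them. Camera axes: x right, y down, z forward; pixel columns grow to the right and rows downward; lengths in m; the calibration is good to about 2 mm. A picture is of the moment at which its call begins. camera_model takes no time and is no camera call.
- order.sign_off(): hands the job in; it is judged then, once.
The state is a dict: "time_s": time; "joints": joint angles; "dq": joint speeds; "joint_efforts": joint torques, N m; "position": TCP position; "eef_rot": TCP orientation; "wrist_force": force on the tool from outside, world axes, zero at the start; "wrist_torque": the same for the moment, N m; "width": opening from 0.0 (shut) to 1.0 (fully open); "grip_force": force on a finger pad.
Only numpy, scipy, OpenCV 4.12 (cv2) and the standard library are available. Lean on these libraries where they do the work, as an engineer would, in place of code of your own. Each camera call takes 0.05 s, during which the arm holds its last target. There are 200 camera calls.

## Task

Load the pump drive unit: each of the two grey pump heads has its keyway on one side and goes onto only one of the two keyed shafts, so find out by trying which head belongs in which lane. Set a head between the rails in front of a shaft, release it and push it gently from behind until it is fully home against the drive unit; if it stops short, draw it back off and use the other lane, without forcing it. Finish with both heads fully home and upright, one in each lane and let go of, and leave the bottle, the slide box and the tube rack where they stand.

Things in the scene. Friction and masses are not known exactly. Their poses are not given: they have to be found in the camera images.
- drive: white pump drive unit, fixed: housing 270 wide, 140 deep, 107 mm high. Origin on the bench under the middle of its front face; x points into it (push direction), z up. A clear hood, 99 to 107 mm above the bench, overhangs the face by 36 mm: fins pass below it, fingers holding a fin do not, so the last part must be pushed from behind. Two lanes, 130 mm apart, lie in front
- lane_1 (a point): lane: where its shaft axis meets the drive's front face, 30 mm above the bench; x into the drive, z up. Bare bench between two rails 20 mm high, 8 mm thick, 69 mm apart inside, from the face to x = -115 mm, then flaring out to x = -140 mm. A head is fully home with its front face on the drive's face: block's middle at x = -42.5 mm. Set a head down in the lane with its middle at about x = -105 mm
- tip_1 (a point): free end of this lane's fixed steel shaft, 20 mm diameter, 55 mm long; axes as the lane's. A brass key (6 mm high, out to 19.5 mm from the axis) runs along one side of it, from the face to 10 mm short of this end: on +y in one lane, -y in the other, changing from start to start, not told. The wrong head is stopped hard there, its middle at lane x = -87.5 mm, and can be drawn back
- lane_2 (a point): lane: where its shaft axis meets the drive's front face, 30 mm above the bench; x into the drive, z up. Bare bench between two rails 20 mm high, 8 mm thick, 69 mm apart inside, from the face to x = -115 mm, then flaring out to x = -140 mm. A head is fully home with its front face on the drive's face: block's middle at x = -42.5 mm. Set a head down in the lane with its middle at about x = -105 mm
- tip_2 (a point): free end of this lane's fixed steel shaft, 20 mm diameter, 55 mm long; axes as the lane's. A brass key (6 mm high, out to 19.5 mm from the axis) runs along one side of it, from the face to 10 mm short of this end: on +y in one lane, -y in the other, changing from start to start, not told. The wrong head is stopped hard there, its middle at lane x = -87.5 mm, and can be drawn back
- head_1_mid (a point): a pump head: grey block 85 (its x) x 64 (y) x 60 mm high, 0.25 to 0.5 kg, upright on the bench. This point: middle of the block, on its bore, 30 mm above the bench. x points out of its front face, which goes against the drive; z up. Bore 27 mm square, 79 mm deep, along x, with a keyway slot 10 mm high, out to 24 mm from the axis, on +y in one head and on -y in the other; which is not told
- head_1_fin (a point): middle of the blue grip fin on top of this head: 14 mm thick (along y), 30 mm long (along x), 60 to 95 mm above the bench; it is 23.5 mm ahead (+x) of the block's middle and 47.5 mm above it. Axes as the head's
- head_1_back (a point): middle of this head's flat rear face (white roller disc), 30 mm above the bench, 42.5 mm behind the block's middle. Pushed here, 30 to 60 mm above the bench, the head slides on without tipping (2 to 6 N). Plate 60 mm wide, 6 mm thick; not to be pushed with more than 80 N
- head_2_mid (a point): a pump head: grey block 85 (its x) x 64 (y) x 60 mm high, 0.25 to 0.5 kg, upright on the bench. This point: middle of the block, on its bore, 30 mm above the bench. x points out of its front face, which goes against the drive; z up. Bore 27 mm square, 79 mm deep, along x, with a keyway slot 10 mm high, out to 24 mm from the axis, on +y in one head and on -y in the other; which is not told
- head_2_fin (a point): middle of the blue grip fin on top of this head: 14 mm thick (along y), 30 mm long (along x), 60 to 95 mm above the bench; it is 23.5 mm ahead (+x) of the block's middle and 47.5 mm above it. Axes as the head's
- head_2_back (a point): middle of this head's flat rear face (white roller disc), 30 mm above the bench, 42.5 mm behind the block's middle. Pushed here, 30 to 60 mm above the bench, the head slides on without tipping (2 to 6 N). Plate 60 mm wide, 6 mm thick; not to be pushed with more than 80 N
- bottle: bystander: amber bottle, 60 mm diameter, 130 mm high, origin at the centre of its underside
- slide_box: bystander: low blue box, 40 x 90 x 30 mm, origin at the centre of its underside
- tube_rack: bystander: white rack with capped tubes, 60 x 130 mm, 97 mm high, origin at the centre of its underside
There are look-alikes about, which are no part of the job. Leave any green look-alike of the part that bears head_2_mid alone.

How it is judged:
By the outcome, as a careful person would: the job done as asked, in the order asked, and still so for the second after the job is handed in, with the robot touching nothing.
It also fails if it takes over 72 s, if anything falls off the work surface, if the arm or the gripper's body presses on something with over 40 N, if the wrist force passes 120 N, or if a joint passes its speed limit or range.

## Working session

There is one attempt and no reset: what is moved stays moved. The work goes in short steps, Python scripts to look and compute and a tool call to move; the robot and the scene stay as the last step left them, time stands still between calls to the robot, and variables do not carry over. Pictures are saved under pics/ and viewed, at most 10 in all, crops included, and the job is handed in when it is done.

Besides the shell and the picture viewer there is one more tool, called after "Call:" as name(argument=value, ...) on one line, values as JSON. play_rows: Moves the arm, as the interface text tells. Its arguments: {"type":"object","properties":{"series":{"type":"array"},"hand":{"type":"number"},"squeeze":{"type":"number"}},"required":["series"]}

```bash
mkdir -p pics
cat > h.py <<'E'
import numpy as np, cv2
from station import readout, cams, order
def grab(n,tag):
    im,d=cams.get_image(n); cv2.imwrite(f'pics/{tag}.png',im[:,:,::-1]); np.savez(f'pics/{tag}.npz',im=im,d=d); return im,d
def cam(n):
    m=cams.camera_model(n);R=cv2.Rodrigues(np.array(m['rvec'],float))[0];return np.array(m['K']),R,np.array(m['tvec'],float).ravel()
def world(n,d):
    K,R,t=cam(n);v,u=np.mgrid[:d.shape[0],:d.shape[1]]
    p=np.stack([(u-K[0,2])/K[0,0]*d,(v-K[1,2])/K[1,1]*d,d],-1)
    return (p-t)@R
def plane(n,u,v,z):
    K,R,t=cam(n);c=-R.T@t;r=R.T@np.linalg.inv(K)@np.array([u,v,1.]);return c+r*(z-c[2])/r[2]
E
python3 - <<'E'
from h import *
for n in('scene','top'):
    im,d=grab(n,n+'0');K,R,t=cam(n);print(n,-R.T@t,K[0,0],(d>0).mean())
print(readout.state())
E
```

```text
scene [ 1.03632625 -0.08649027  0.70159779] 365.4763349868696 0.996171875
top [ 0.36441628 -0.12459186  1.15860852] 454.6974525696684 0.99589453125
{'time_s': 0.1, 'joints': array([ 1.25442476e+00,  1.24422567e-01,  1.65152904e+00,  4.21701727e-07,
        1.36749438e+00, -8.26118373e-02]), 'dq': array([ 1.27172162e-04, -9.18451111e-04, -1.22933354e-03, -9.60638023e-06,
       -2.26487764e-03,  1.04640066e-04]), 'joint_efforts': array([ 8.69636588e-04, -4.24929786e+01, -3.66654146e+01, -1.74729735e-04,
        4.05341940e-03,  1.81900276e-06]), 'position': array([0.1504434 , 0.6318363 , 0.25519207]), 'eef_rot': array([ 1.16613927e-01,  9.93176889e-01, -9.08244434e-04, -1.83840331e-04]), 'wrist_force': array([ 0.84108481,  0.27476036, -1.04178656]), 'wrist_torque': array([-0.01044229,  0.00234378,  0.01472325]), 'grip_force': 0.0, 'width': 1.0019188271762862}
```

View pics/scene0.png

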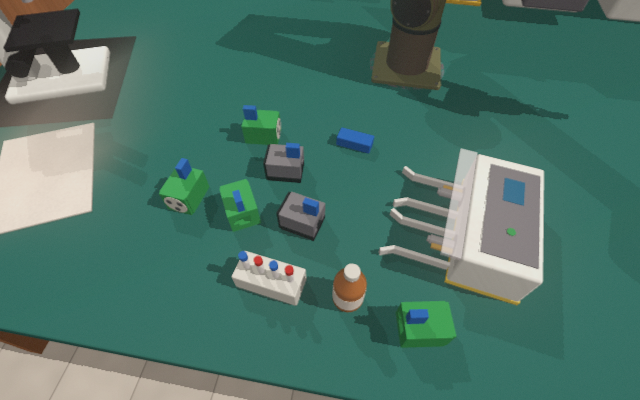

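View pics/top0.png

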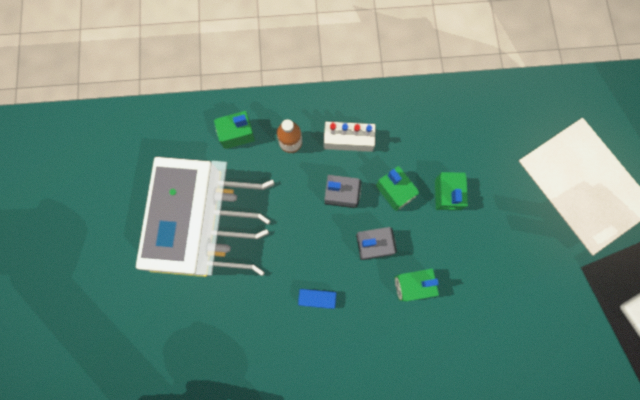

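The top view shows the drive at left (lanes at rows about 200 and 250) and the grey heads at (342,190) and (377,243). Their fins lie toward the drive. The green blocks are the look-alikes.

Run:
```python
from h import *
f=np.load('pics/top0.npz');im,d=f['im'],f['d'];W=world('top',d)
print('table',np.median(W[300:340,420:520],(0,1)))
for n,(u0,v0,u1,v1) in dict(A=(318,168,368,212),B=(350,222,402,264)).items():
    s=W[v0:v1,u0:u1].reshape(-1,3);c=im[v0:v1,u0:u1].reshape(-1,3).astype(int)
    g=abs(s[:,2]-.06)<.006; g&=(c.max(1)-c.min(1)<40)
    p=s[abs(s[:,2]-.06)<.006]; r=cv2.minAreaRect((p[:,:2]*1000).astype(np.float32))
    q=s[s[:,2]>.085];rf=cv2.minAreaRect((q[:,:2]*1000).astype(np.float32))
    print(n,len(p),'block',r,'fin',rf,q[:,:2].mean(0),q[:,2].mean())
# drive top & rails
z=W[:,:,2];sub=np.zeros(z.shape,bool);sub[140:290,130:285]=1
p=W[sub&(abs(z-.107)<.006)];print('drivetop',cv2.minAreaRect((p[:,:2]*1000).astype(np.float32)))
m=(sub&(abs(z-.02)<.006)).astype(np.uint8); m[:,:228]=0
n,l,st,c=cv2.connectedComponentsWithStats(m)
for i in range(1,n):
    if st[i,4]>40:
        q=W[l==i];L=cv2.fitLine(q[:,:2].astype(np.float32),2,0,.01,.01).ravel();print('rail',c[i],st[i],L, q[:,:2].min(0),q[:,:2].max(0))
# by-color brass
for name,(u,v) in dict(bottle=(288,126),rack=(350,135),box=(318,298)).items(): print(name,W[v,u])
a=cv2.resize(im[170:290,190:290],None,fx=4.5,fy=4.5,interpolation=cv2.INTER_CUBIC)
cv2.imwrite('pics/crop1.png',a[:,:,::-1])
f=np.load('pics/scene0.npz');a=cv2.resize(f['im'][150:270,380:490],None,fx=4.5,fy=4.5,interpolation=cv2.INTER_CUBIC)
```

```text
table [ 2.81532851e-01 -4.90813783e-01  3.78070410e-04]
A 761 block ((623.4593505859375, -206.47161865234375), (85.29052734375, 65.67682647705078), 78.01288604736328) fin ((499.09942626953125, -161.7086181640625), (29.41803741455078, 277.8551330566406), 80.63626098632812) [ 0.60425422 -0.1780212 ] 0.1866383734418284
B 827 block ((484.7919006347656, -277.0693054199219), (64.4163818359375, 85.90371704101562), 4.5129780769348145) fin ((433.46337890625, -190.91635131835938), (25.966060638427734, 189.71432495117188), 38.35857009887695) [ 0.46892971 -0.23838027] 0.2178555153940414
drivetop ((583.92041015625, 179.7440185546875), (176.57266235351562, 270.6848449707031), 80.4702377319336)
rail [250.45454545 184.0969697 ] [228 180  46   8 165] [0.08584953 0.9963081  0.664272   0.02800034] [ 0.65397576 -0.03031937] [0.67518299 0.08580008]
rail [248.82432432 214.89864865] [228 211  42  12 148] [0.26099655 0.9653397  0.5839638  0.0360708 ] [ 0.56178286 -0.01359847] [0.59783623 0.08914174]
rail [247.6875     234.02083333] [228 230  41   8 144] [0.06384362 0.9979599  0.535354   0.04125542] [ 0.52603065 -0.01002623] [0.54524125 0.09129019]
rail [245.76984127 266.73809524] [228 263  36  12 126] [0.2924299  0.95628697 0.45412275 0.04983358] [0.43293866 0.00811572] [0.4670761  0.09364391]
bottle [ 0.77119695 -0.08347114  0.13051805]
rack [ 0.76571916 -0.23769869  0.05026526]
box [ 0.36392893 -0.12257275  0.02894952]
```

View pics/crop1.png

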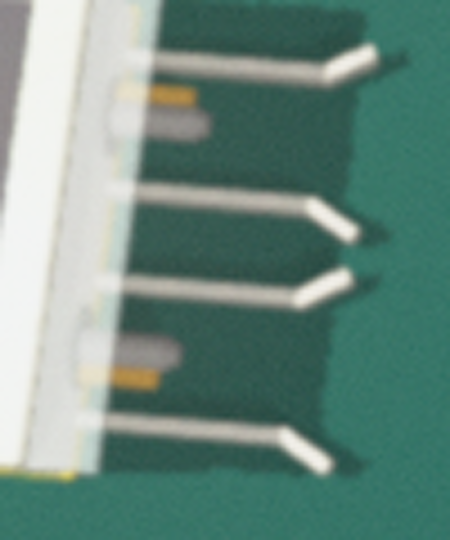

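Crop: the upper lane (larger world x) has its brass key on the upper side of the shaft, at (160,95). The lower lane has its key on the lower side, at (120,380). The heads' keyways can't be seen, so I'll refine the geometry and then try them.

Run:
```python
from h import *
f=np.load('pics/top0.npz');im,d=f['im'],f['d'];W=world('top',d);z=W[:,:,2]
hsv=cv2.cvtColor(im,cv2.COLOR_RGB2HSV)
blue=cv2.inRange(hsv,(100,130,60),(130,255,255))>0
for n,(u0,v0,u1,v1) in dict(A=(318,168,368,212),B=(350,222,402,264)).items():
    m=np.zeros(z.shape,bool);m[v0:v1,u0:u1]=1
    q=W[m&(z>.088)&(z<.1)&blue];print(n,len(q),'fin',cv2.minAreaRect((q[:,:2]*1000).astype(np.float32)),np.median(q,0))
    vv,uu=np.nonzero(m&blue);print(' rayfin',plane('top',uu.mean(),vv.mean(),.09))
    p=W[m&(abs(z-.06)<.006)];print(' block',cv2.minAreaRect((p[:,:2]*1000).astype(np.float32)))
sub=np.zeros(z.shape,bool);sub[140:290,130:285]=1
p=W[sub&(abs(z-.107)<.004)];r=cv2.minAreaRect((p[:,:2]*1000).astype(np.float32));print('drive',r)
# rails: column-wise straight part
m=(sub&(abs(z-.02)<.006)); m[:,:225]=0
ends=[(180,260),(210,257),(230,255),(262,250)]
n,l,st,c=cv2.connectedComponentsWithStats(m.astype(np.uint8))
for i in range(1,n):
    if st[i,4]>60:
        k=(l==i); k[:,int(st[i,0]+.55*st[i,2]):]=0
        q=W[k];L=cv2.fitLine(q[:,:2].astype(np.float32),2,0,.01,.01).ravel();print('rail',c[i],np.degrees(np.arctan2(L[1],L[0])),L[2:],len(q))
s=np.zeros(z.shape,bool);s[185:262,226:248]=1
for a,b in((186,206),(240,258)):
    k=s.copy();k[:a]=0;k[b:]=0;k&=(z>.034)&(z<.046)
    q=W[k];print('shaft',len(q),np.median(q,0),q[:,1].min())
```

```text
A 65 fin ((627.2138061523438, -181.82432556152344), (27.387039184570312, 13.08861255645752), 79.26506042480469) [ 0.6263455  -0.18234188  0.09496482]
 rayfin [ 0.62607913 -0.18179886  0.09      ]
 block ((623.4593505859375, -206.47161865234375), (85.29052734375, 65.67682647705078), 78.01288604736328)
B 72 fin ((482.4592590332031, -252.6212158203125), (13.269645690917969, 28.394433975219727), 4.2918171882629395) [ 0.48230385 -0.25262386  0.09497629]
 rayfin [ 0.48174306 -0.25189278  0.09      ]
 block ((484.7919006347656, -277.0693054199219), (64.4163818359375, 85.90371704101562), 4.5129780769348145)
drive ((583.9017333984375, 179.29368591308594), (175.5420379638672, 270.6850280761719), 80.4245834350586)
rail [248.92045455 184.00568182] 80.38897 [0.66787934 0.06074584] 95
rail [247.51592357 214.73248408] 80.12507 [0.5913292  0.06671426] 80
rail [246.41176471 233.96078431] 79.87381 [0.53776443 0.06914929] 84
rail [244.45185185 266.55555556] 80.3401 [0.46110886 0.07555727] 72
shaft 66 [0.63213064 0.07854464 0.03790739] 0.06385648025560486
shaft 21 [0.50193635 0.09088458 0.03731316] 0.08614558575609829
```

Call:
play_rows(series=[[-0.6,-0.63,0,0],[-0.6,-0.63,0,0],[-0.6,-0.63,0,0],[-0.6,-0.63,0,0],[-0.6,-0.63,0,0],[-0.6,-0.63,0,0],[-0.6,-0.63,0,0],[-0.6,-0.63,0,0],[-0.6,-0.63,0,0],[-0.6,-0.63,0,0]], hand=50, squeeze=40)

```text
time_s: 0.93
position: [0.3259, 0.3299, 0.2559]
eef_rot: [0.116, 0.993, -0.0, -0.0]
wrist_force: [0.5, 0.6, -0.2]
width: 0.588
grip_force: 0.0
```

Call:
play_rows(series=[[-0.6,-0.63,0,0],[-0.6,-0.63,0,0],[-0.6,-0.63,0,0],[-0.6,-0.63,0,0],[-0.6,-0.63,0,0],[-0.6,-0.63,0,0],[-0.6,-0.63,0,0],[-0.6,-0.63,0,0],[-0.6,-0.63,0,0],[-0.6,-0.63,0,0]])

```text
time_s: 1.77
position: [0.5011, 0.0291, 0.2559]
eef_rot: [0.117, 0.993, 0.0, -0.0]
wrist_force: [-0.2, 0.8, 1.3]
width: 0.589
grip_force: 0.0
```

Call:
play_rows(series=[[-0.6,-0.63,0,0],[-0.6,-0.63,0,0],[-0.6,-0.63,0,0],[-0.6,-0.63,0,0],[-0.6,-0.63,0,0],[-0.6,-0.63,0,0],[-0.6,-0.63,0,0],[0,0,0,1],[0,0,0,1],[0,0,0,1]])

```text
time_s: 2.6
position: [0.6232, -0.1805, 0.2551]
eef_rot: [0.274, 0.962, 0.0, -0.001]
wrist_force: [-0.8, 0.8, 0.2]
width: 0.584
grip_force: 0.0
```

Call:
play_rows(series=[[0,0,0,1],[0,0,0,1],[0,0,0,1],[0,0,0,1],[0,0,0,1],[0,0,0,1],[0,0,0,1],[0,0,0,1],[0,0,0,1],[0,0,0,1]])

```text
time_s: 3.43
position: [0.623, -0.1796, 0.2556]
eef_rot: [0.717, 0.697, -0.0, -0.001]
wrist_force: [-0.2, 0.8, -0.5]
width: 0.58
grip_force: 0.0
```

Call:
play_rows(series=[[0,0,0,1],[0,0,0,0.6],[0,0,0,0],[0,0,0,0]])

```text
time_s: 3.77
position: [0.6231, -0.1796, 0.2558]
eef_rot: [0.771, 0.637, -0.0, -0.0]
wrist_force: [-0.1, 0.3, 0.2]
width: 0.586
grip_force: 0.0
```

Call:
play_rows(series=[[-0.04,0.1,0.6,0],[0,0,0.7,0],[0,0,0.8,0],[0,0,0.8,0],[0,0,0.6,0],[0,0,0.4,0],[0,0,0.2,0],[0,0,0,0]])

```text
time_s: 4.43
position: [0.6254, -0.1815, 0.0895]
eef_rot: [0.771, 0.636, -0.001, -0.002]
wrist_force: [0.3, 1.3, 0.2]
width: 0.587
grip_force: 0.0
```

Call:
play_rows(series=[[0,0,0,0],[0,0,0,0],[0,0,0,0],[0,0,0,0],[0,0,0,0],[0,0,0,0]], hand=0)

```text
time_s: 4.93
position: [0.6283, -0.1825, 0.0945]
eef_rot: [0.772, 0.636, 0.001, 0.002]
wrist_force: [1.4, 0.6, 6.1]
width: 0.156
grip_force: 43.4
```

Call:
play_rows(series=[[0,0,-0.2,0],[0,0,-0.4,0],[0,0,-0.5,0],[0,0,-0.4,0],[0,0,0,0]])

```text
time_s: 5.35
position: [0.6283, -0.1825, 0.1556]
eef_rot: [0.772, 0.636, 0.001, 0.002]
wrist_force: [0.8, -0.1, -2.5]
width: 0.156
grip_force: 42.0
```

Call:
play_rows(series=[[0,0,0,-0.2],[0.3,-0.05,0,0],[0.6,-0.1,0,0],[0.8,-0.15,0,0],[0.8,-0.15,0,0],[0.8,-0.15,0,0],[0.8,-0.15,0,0],[0.7,-0.1,0,0],[0.4,-0.05,0,0],[0.2,-0.05,0,0]])

```text
time_s: 6.18
position: [0.6245, 0.0405, 0.1498]
eef_rot: [0.764, 0.645, -0.001, -0.002]
wrist_force: [0.6, -0.4, -3.6]
width: 0.152
grip_force: 41.9
```

Run:
```python
from h import *
im,d=grab('top','top1');s=readout.state();print(s['position'],s['eef_rot'],s['wrist_force'])
a=cv2.resize(im[150:290,190:330],None,fx=4,fy=4,interpolation=cv2.INTER_CUBIC);cv2.imwrite('pics/crop2.png',a[:,:,::-1])
```

```text
[0.62456074 0.0406339  0.15003471] [ 0.76391143  0.64531753 -0.00107324 -0.00185869] [ 0.09970214  0.91479918 -3.63285848]
```

View pics/crop2.png

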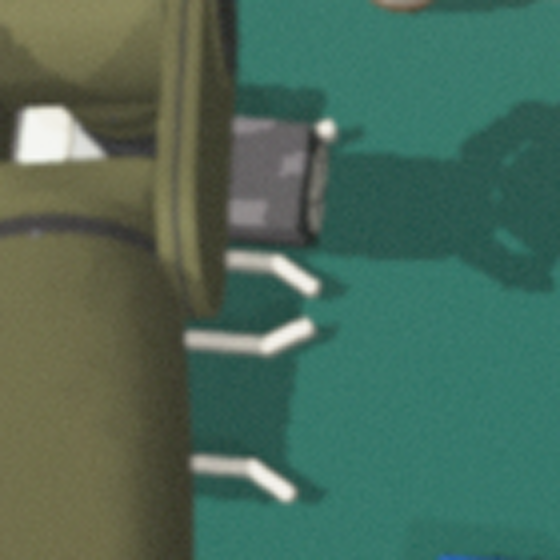

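The head is in the gripper above the upper lane, with its rear end at crop (315,185). It needs about 2 mm sideways and 3 mm back.

Call:
play_rows(series=[[-0.08,0.05,0,0],[0,0,0.4,0],[0,0,0.4,0],[0,0,0.3,0],[0,0,0.2,0],[0,0,0.07,0],[0,0,0,0],[0,0,0,0]])

```text
time_s: 6.9
position: [0.628, 0.0334, 0.0978]
eef_rot: [0.765, 0.644, 0.0, 0.0]
wrist_force: [-0.9, -0.6, -4.1]
width: 0.153
grip_force: 41.9
```

Call:
play_rows(series=[[0,-0.05,0,0],[0,0,0.04,0],[0,0,0.04,0],[0,0,0,0],[0,0,0,0]])

```text
time_s: 7.32
position: [0.626, 0.0341, 0.0948]
eef_rot: [0.765, 0.644, 0.0, 0.0]
wrist_force: [0.1, 0.0, -3.5]
width: 0.158
grip_force: 42.1
```

Call:
play_rows(series=[[0,0,0,0],[0,0,0,0],[0,0,0,0],[0,0,0,0]], hand=40)

```text
time_s: 7.65
position: [0.6263, 0.0341, 0.0951]
eef_rot: [0.765, 0.644, 0.0, 0.0]
wrist_force: [0.3, -0.7, -0.1]
width: 0.47
grip_force: 0.0
```

Call:
play_rows(series=[[0,0,-0.2,0],[0,0,-0.5,0],[0,0,-0.5,0],[-0.5,0,-0.3,0],[-0.9,0,0,0],[-0.8,0,0,0],[-0.4,0,0,0],[0,0,0,0],[0,0,0,0]], hand=0)

```text
time_s: 8.4
position: [0.6082, -0.0691, 0.1551]
eef_rot: [0.766, 0.643, 0.0, 0.0]
wrist_force: [0.1, 0.2, -0.4]
width: 0.004
grip_force: 0.0
```

Run:
```python
from h import *
im,d=grab('top','top2');s=readout.state();print(s['position'],s['eef_rot'],s['wrist_force'])
a=cv2.resize(im[150:290,190:330],None,fx=4,fy=4,interpolation=cv2.INTER_CUBIC);cv2.imwrite('pics/crop3.png',a[:,:,::-1])
```

```text
[ 0.60825634 -0.06829561  0.15495386] [7.65085626e-01 6.43928418e-01 3.93972528e-04 1.50787578e-04] [ 0.76416452  0.05709843 -0.04162175]
```

View pics/crop3.png

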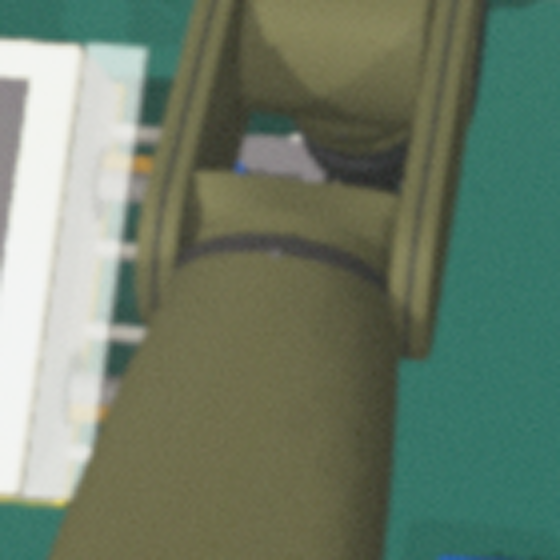

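Call:
play_rows(series=[[0,0,0.5,0],[0,0,0.7,0],[0,0,0.6,0],[0,0,0.35,0],[0,0,0.1,0],[0.2,0,0,0],[0.2,0,0,0],[0,0,0,0]])

```text
time_s: 9.12
position: [0.6124, -0.0511, 0.0663]
eef_rot: [0.764, 0.645, 0.001, 0.001]
wrist_force: [-0.4, -0.1, 0.5]
width: -0.005
grip_force: 0.0
```

Call:
play_rows(series=[[0.1,0,0,0],[0.1,0,0,0],[0.1,0,0,0],[0.1,0,0,0],[0.1,0,0,0],[0.1,0,0,0],[0,0,0,0]])

```text
time_s: 9.7
position: [0.6152, -0.0284, 0.0646]
eef_rot: [0.765, 0.644, 0.0, 0.0]
wrist_force: [-0.2, -0.0, -0.1]
width: 0.004
grip_force: 0.1
```

Call:
play_rows(series=[[0.05,0,0,0],[0.05,0,0,0],[0.05,0,0,0],[0.05,0,0,0]])

```text
time_s: 10.03
position: [0.6162, -0.0211, 0.0644]
eef_rot: [0.765, 0.644, -0.0, 0.0]
wrist_force: [-1.3, -3.7, 3.2]
width: 0.003
grip_force: 1.6
```

Call:
play_rows(series=[[0.05,0,0,0],[0.05,0,0,0],[0.05,0,0,0]])

```text
time_s: 10.28
position: [0.6173, -0.0151, 0.0644]
eef_rot: [0.765, 0.644, -0.0, 0.0]
wrist_force: [-0.5, -2.7, 2.8]
width: 0.004
grip_force: 1.6
```

Run:
```python
from h import *
im,d=grab('scene','sc2');s=readout.state();print(s['position'],s['wrist_force'])
a=cv2.resize(im[100:280,330:530],None,fx=3.3,fy=3.3,interpolation=cv2.INTER_CUBIC);cv2.imwrite('pics/crop4.png',a[:,:,::-1])
```

```text
[ 0.61731098 -0.01464092  0.06434541] [ 1.1237253  -1.63929857  1.70166673]
```

View pics/crop4.png

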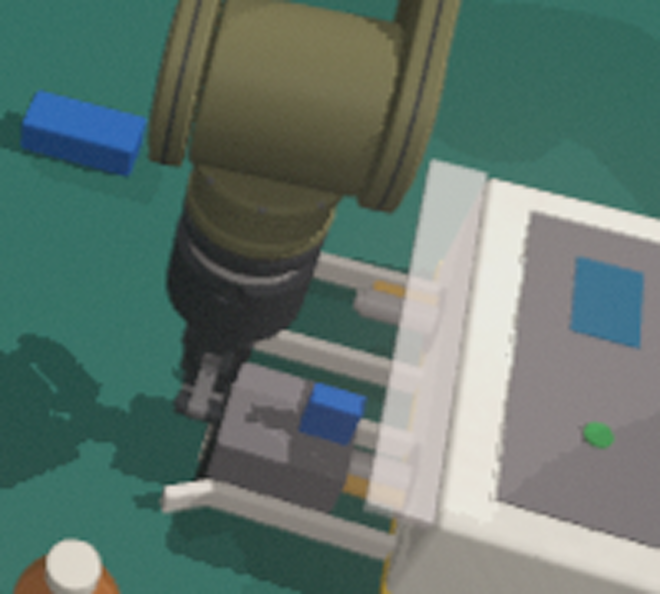

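The head is straight in the lane and not tipped. The fin is at crop (333,412), and it is sliding freely. I'll measure where it is.

```bash
cat >> h.py <<'E'
e=np.array([.1668,.986]);nn=np.array([.986,-.1668]);U=np.array([639.3,117.2]);Lo=np.array([511.1,138.8])
def fin(tag,box,lane,n='scene',zt=(.085,.1)):
    f=np.load(f'pics/{tag}.npz');W=world(n,f['d']);hsv=cv2.cvtColor(f['im'],cv2.COLOR_RGB2HSV)
    m=cv2.inRange(hsv,(100,130,60),(130,255,255))>0;k=np.zeros_like(m);u0,v0,u1,v1=box;k[v0:v1,u0:u1]=1
    q=W[m&k&(W[:,:,2]>zt[0])&(W[:,:,2]<zt[1])]
    a=(q[:,:2]*1000-lane)@np.stack([e,nn],1)
    lo,hi=np.percentile(a,[3,97],0);print('fin along/lat range',lo,hi,'mid along',(lo+hi)[0]/2-23.5,len(q),'ztop',np.percentile(q[:,2],90))
def tcp(lane):
    s=readout.state();p=s['position'];print('tcp along/lat',(p[:2]*1000-lane)@e,(p[:2]*1000-lane)@nn,'z',p[2],'F',s['wrist_force'].round(1))
E
python3 - <<'E'
from h import *
fin('sc2',(415,210,445,240),U,zt=(.09,.1));tcp(U)
E
```

```text
fin along/lat range [-71.19305473  -5.16391554] [-43.28182922   9.18519928] mid along -80.73744197267827 120 ztop 0.09719723569483757
tcp along/lat -133.66291351260455 0.3098866620541732 z 0.06434541401005593 F [ 1.1 -1.6  1.7]
```

Call:
play_rows(series=[[0.05,0,0,0],[0.05,0,0,0],[0.05,0,0,0],[0.05,0,0,0]])

```text
time_s: 10.67
position: [0.6186, -0.0071, 0.0643]
eef_rot: [0.765, 0.644, 0.0, -0.0]
wrist_force: [-0.1, -2.7, 1.8]
width: 0.0
grip_force: 1.6
```

Call:
play_rows(series=[[0.08,0,0,0],[0.08,0,0,0],[0.08,0,0,0],[0.08,0,0,0]])

```text
time_s: 11.0
position: [0.6208, 0.0057, 0.0643]
eef_rot: [0.765, 0.644, -0.0, -0.0]
wrist_force: [0.3, -2.4, 2.4]
width: -0.005
grip_force: 1.6
```

Call:
play_rows(series=[[0.05,0,0,0],[0.05,0,0,0],[0.05,0,0,0],[0.05,0,0,0],[0,0,0,0]])

```text
time_s: 11.42
position: [0.6222, 0.0138, 0.0642]
eef_rot: [0.765, 0.644, 0.0, -0.0]
wrist_force: [-0.1, -1.5, 0.3]
width: 0.003
grip_force: 0.6
```

Call:
play_rows(series=[[0.05,0,0,0],[0.05,0,0,0],[0.05,0,0,0],[0,0,0,0]])

```text
time_s: 11.75
position: [0.6231, 0.0196, 0.0642]
eef_rot: [0.765, 0.644, 0.0, -0.0]
wrist_force: [-1.1, -1.3, 1.0]
width: -0.003
grip_force: 0.6
```

Call:
play_rows(series=[[0.05,0,0,0],[0,0,0,0]])

```text
time_s: 11.92
position: [0.6234, 0.0215, 0.0641]
eef_rot: [0.765, 0.644, 0.0, -0.0]
wrist_force: [0.2, -0.6, 1.6]
width: 0.002
grip_force: 0.7
```

Call:
play_rows(series=[[0.05,0,0,0],[0,0,0,0]])

```text
time_s: 12.08
position: [0.6238, 0.0235, 0.0642]
eef_rot: [0.765, 0.644, 0.0, -0.0]
wrist_force: [-0.6, -1.6, 0.9]
width: -0.0
grip_force: 0.7
```

Call:
play_rows(series=[[0.05,0,0,0],[0,0,0,0]])

```text
time_s: 12.25
position: [0.6241, 0.0254, 0.0642]
eef_rot: [0.765, 0.644, 0.0, -0.0]
wrist_force: [-0.6, -0.7, 0.2]
width: -0.001
grip_force: 0.6
```

Call:
play_rows(series=[[0.05,0,0,0],[0,0,0,0]])

```text
time_s: 12.42
position: [0.6246, 0.0258, 0.0642]
eef_rot: [0.765, 0.644, -0.001, 0.001]
wrist_force: [-0.4, -7.4, 0.5]
width: -0.003
grip_force: 3.5
```

Call:
play_rows(series=[[0.04,0,0,0],[0,0,0,0]])

```text
time_s: 12.58
position: [0.6246, 0.0258, 0.0643]
eef_rot: [0.765, 0.645, -0.002, 0.002]
wrist_force: [-0.5, -11.6, 0.5]
width: 0.001
grip_force: 6.2
```

Call:
play_rows(series=[[-0.3,0,0,0],[-0.8,0,0,0],[-0.4,0,-0.4,0],[0,0,-0.9,0],[0,0,-0.9,0],[-0.8,0,0,0],[-0.8,0,0,0],[-0.8,0,0,0]])

```text
time_s: 13.25
position: [0.5986, -0.1256, 0.1537]
eef_rot: [0.764, 0.645, 0.001, 0.001]
wrist_force: [0.1, -0.0, -0.5]
width: 0.003
grip_force: 0.0
```

Run:
```python
from h import *
im,d=grab('scene','sc3');tcp(U)
a=cv2.resize(im[100:280,330:530],None,fx=3.3,fy=3.3,interpolation=cv2.INTER_CUBIC);cv2.imwrite('pics/crop5.png',a[:,:,::-1]);print(readout.state()['position'])
```

```text
tcp along/lat -251.46827707366413 0.07664312380562621 z 0.15305698237104812 F [ 0.3 -3.5 -0.2]
[ 0.59743143 -0.13075598  0.15305698]
```

View pics/crop5.png

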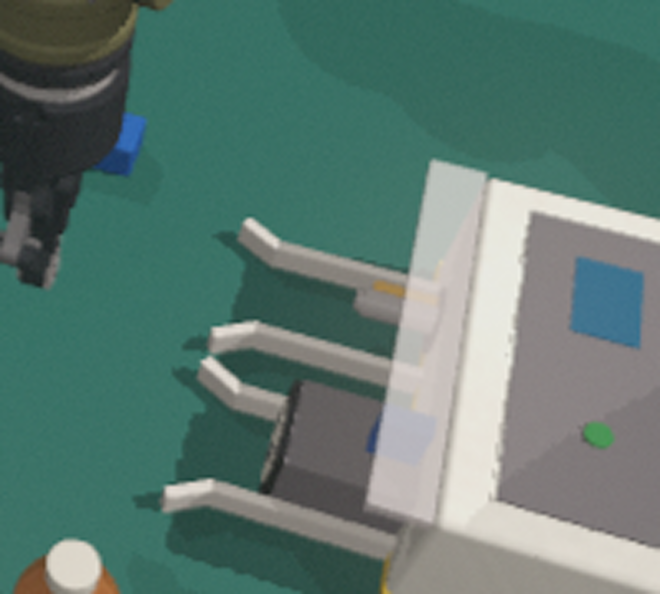

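The first head is fully home: its fin is under the hood at crop (405,435), its rear face is at (280,440), and it stands upright. The second head comes next.

Call:
play_rows(series=[[-0.5,-0.3,0,0],[-0.6,-0.4,0,0],[-0.7,-0.5,0,0],[-0.7,-0.5,0,0],[-0.6,-0.4,0,0],[-0.37,-0.22,0,0],[0,0,0,-0.8],[0,0,0,-0.8],[0,0,0,-0.73],[0,0,0,0]], hand=50)

```text
time_s: 14.13
position: [0.4831, -0.2459, 0.1521]
eef_rot: [0.681, 0.733, 0.001, -0.0]
wrist_force: [-0.1, 0.8, -0.5]
width: 0.588
grip_force: 0.0
```

Call:
play_rows(series=[[0,0,0,0],[0,0,0,0]])

```text
time_s: 14.3
position: [0.4832, -0.2458, 0.1522]
eef_rot: [0.681, 0.732, 0.0, -0.0]
wrist_force: [0.3, -0.0, 1.0]
width: 0.582
grip_force: 0.0
```

Call:
play_rows(series=[[-0.17,0,0,0],[0,0,0.4,0],[0,0,0.5,0],[0,0,0.4,0],[0,0,0.15,0],[0,0,0,0],[0,0,0,0]])

```text
time_s: 14.88
position: [0.4838, -0.2531, 0.0945]
eef_rot: [0.681, 0.732, 0.0, -0.0]
wrist_force: [0.4, -0.3, 0.9]
width: 0.586
grip_force: 0.0
```

Call:
play_rows(series=[[0,0,0,0],[0,0,0,0],[0,0,0,0],[0,0,0,0],[0,0,0,0],[0,0,0,0]], hand=0)

```text
time_s: 15.38
position: [0.4846, -0.2534, 0.0957]
eef_rot: [0.681, 0.732, 0.0, 0.001]
wrist_force: [1.2, -0.0, 4.8]
width: 0.158
grip_force: 40.4
```

Call:
play_rows(series=[[0,0,-0.2,0],[0,0,-0.4,0],[0,0,-0.5,0],[0,0,-0.4,0],[0,0,0,0.8],[0,0,0,0.8],[0,0,0,0.7],[0,0,0,0],[0,0,0,0],[0,0,0,0]])

```text
time_s: 16.22
position: [0.4831, -0.2526, 0.1535]
eef_rot: [0.763, 0.646, -0.0, -0.001]
wrist_force: [0.3, 0.5, -3.3]
width: 0.156
grip_force: 39.3
```

Call:
play_rows(series=[[0.4,-0.05,0,0],[0.8,-0.1,0,0],[0.9,-0.11,0,0],[0.9,-0.11,0,0],[0.9,-0.11,0,0],[0.9,-0.11,0,0],[0.9,-0.11,0,0],[0.9,-0.11,0,0],[0.7,-0.08,0,0],[0.39,-0.04,0,0]])

```text
time_s: 17.05
position: [0.4978, 0.0595, 0.1541]
eef_rot: [0.763, 0.647, 0.0, -0.001]
wrist_force: [0.4, 0.1, -3.9]
width: 0.153
grip_force: 39.3
```

Call:
play_rows(series=[[0,0,0,0],[0,0,0,0],[0,0,0,0]])

```text
time_s: 17.3
position: [0.4982, 0.0561, 0.1541]
eef_rot: [0.764, 0.646, -0.0, 0.0]
wrist_force: [0.5, -0.5, -3.5]
width: 0.153
grip_force: 39.2
```

```bash
python3 -c "
from h import *
tcp(Lo);print(readout.state()['eef_rot'])"
```

```text
tcp along/lat -83.67957887326413 1.0909484221683492 z 0.15413279951310202 F [ 0.5 -0.5 -3.5]
[ 7.63730263e-01  6.45535411e-01 -3.43383152e-04  3.83553205e-05]
```

Call:
play_rows(series=[[0,0,0.4,0],[0,0,0.4,0],[0,0,0.4,0],[0,0,0.2,0],[0,0,0.06,0],[0,0,0,0],[0,0,0,0]])

```text
time_s: 17.88
position: [0.4988, 0.0559, 0.0963]
eef_rot: [0.764, 0.645, 0.0, 0.0]
wrist_force: [-1.0, 0.1, -3.0]
width: 0.159
grip_force: 39.5
```

Call:
play_rows(series=[[0,0,0,0],[0,0,0,0],[0,0,0,0],[0,0,0,0]], hand=45)

```text
time_s: 18.22
position: [0.499, 0.0566, 0.0967]
eef_rot: [0.764, 0.645, 0.001, 0.001]
wrist_force: [-0.3, -0.2, 0.2]
width: 0.524
grip_force: 0.0
```

Call:
play_rows(series=[[0,0,-0.3,0],[0,0,-0.5,0],[0,0,-0.5,0],[0,0,-0.2,0],[-0.5,0,0,0],[-0.9,0,0,0],[-0.8,0,0,0],[-0.5,0,0,0],[0,0,0,0]])

```text
time_s: 18.97
position: [0.48, -0.0526, 0.1564]
eef_rot: [0.765, 0.644, -0.0, 0.001]
wrist_force: [-0.2, -0.3, 0.3]
width: 0.528
grip_force: 0.0
```

Call:
play_rows(series=[[0,0,0.4,0],[0,0,0.7,0],[0,0,0.7,0],[0,0,0.4,0],[0,0,0.05,0],[0,0,0,0]], hand=0)

```text
time_s: 19.47
position: [0.4796, -0.0492, 0.0651]
eef_rot: [0.764, 0.646, -0.001, -0.001]
wrist_force: [0.7, 0.4, 1.3]
width: -0.001
grip_force: 0.0
```

```bash
python3 -c "
from h import *
tcp(Lo);grab('scene','sc4')"
```

```text
tcp along/lat -190.57546411648582 0.3174490094479017 z 0.06506347186673136 F [0.7 0.4 1.3]
```

Call:
play_rows(series=[[0.2,0,0,0],[0.2,0,0,0],[0.2,0,0,0],[0.1,0,0,0],[0.1,0,0,0],[0.1,0,0,0],[0.1,0,0,0],[0.05,0,0,0]])

```text
time_s: 20.18
position: [0.4877, -0.0083, 0.0663]
eef_rot: [0.764, 0.646, 0.0, 0.0]
wrist_force: [0.2, -3.0, 1.7]
width: 0.001
grip_force: 1.3
```

Call:
play_rows(series=[[0.05,0,0,0],[0.05,0,0,0],[0.05,0,0,0],[0.05,0,0,0]])

```text
time_s: 20.52
position: [0.4887, -0.0006, 0.0659]
eef_rot: [0.764, 0.645, -0.0, 0.0]
wrist_force: [-0.9, -3.5, 2.7]
width: 0.001
grip_force: 1.4
```

Call:
play_rows(series=[[0.05,0,0,0],[0.05,0,0,0],[0.03,0,0,0]])

```text
time_s: 20.77
position: [0.4896, 0.0047, 0.0659]
eef_rot: [0.764, 0.645, -0.0, -0.0]
wrist_force: [-0.5, -2.8, 1.5]
width: 0.0
grip_force: 1.4
```

Call:
play_rows(series=[[0.05,0,0,0],[0.05,0,0,0],[0.05,0,0,0]])

```text
time_s: 21.02
position: [0.4906, 0.0106, 0.0659]
eef_rot: [0.764, 0.645, -0.0, -0.0]
wrist_force: [-0.2, -3.5, 2.8]
width: 0.003
grip_force: 1.4
```

Call:
play_rows(series=[[0.05,0,0,0],[0.05,0,0,0],[0.05,0,0,0],[0.05,0,0,0]])

```text
time_s: 21.35
position: [0.4919, 0.0185, 0.0659]
eef_rot: [0.764, 0.645, -0.0, -0.0]
wrist_force: [0.1, -2.7, 3.1]
width: -0.001
grip_force: 1.4
```

Call:
play_rows(series=[[0.07,0,0,0],[0.07,0,0,0],[0.07,0,0,0],[0.05,0,0,0]])

```text
time_s: 21.68
position: [0.4937, 0.029, 0.0659]
eef_rot: [0.764, 0.645, 0.0, -0.0]
wrist_force: [-0.3, -2.6, 2.5]
width: -0.002
grip_force: 1.4
```

Call:
play_rows(series=[[0.07,0,0,0],[0.07,0,0,0],[0.07,0,0,0],[0.07,0,0,0],[0.05,0,0,0],[0,0,0,0]])

```text
time_s: 22.18
position: [0.4958, 0.0422, 0.0658]
eef_rot: [0.764, 0.645, 0.0, -0.0]
wrist_force: [-0.2, -1.2, -0.3]
width: -0.004
grip_force: 0.1
```

Call:
play_rows(series=[[0.05,0,0,0],[0,0,0,0]])

```text
time_s: 22.35
position: [0.496, 0.044, 0.0657]
eef_rot: [0.764, 0.645, 0.0, -0.0]
wrist_force: [0.5, -0.3, -0.4]
width: -0.001
grip_force: 0.3
```

Call:
play_rows(series=[[0.05,0,0,0],[0,0,0,0]])

```text
time_s: 22.52
position: [0.4964, 0.0459, 0.0657]
eef_rot: [0.764, 0.645, 0.0, -0.0]
wrist_force: [0.4, -1.4, 0.0]
width: 0.001
grip_force: 0.4
```

Call:
play_rows(series=[[0.05,0,0,0],[0,0,0,0]])

```text
time_s: 22.68
position: [0.4968, 0.0471, 0.0657]
eef_rot: [0.764, 0.646, -0.001, 0.0]
wrist_force: [0.0, -4.0, -0.1]
width: -0.001
grip_force: 2.3
```

Call:
play_rows(series=[[0.05,0,0,0],[0,0,0,0]])

```text
time_s: 22.85
position: [0.4968, 0.0472, 0.0658]
eef_rot: [0.763, 0.646, -0.002, 0.002]
wrist_force: [-1.8, -12.9, 1.8]
width: 0.001
grip_force: 6.6
```

Call:
play_rows(series=[[0.04,0,0,0],[0,0,0,0]])

```text
time_s: 23.02
position: [0.4968, 0.0474, 0.0658]
eef_rot: [0.763, 0.646, -0.004, 0.003]
wrist_force: [-3.2, -19.6, 3.2]
width: 0.001
grip_force: 10.0
```

Call:
play_rows(series=[[-0.3,0,0,0],[-0.8,0,0,0],[-0.4,0,-0.4,0],[0,0,-0.9,0],[0,0,-0.9,0],[-0.8,0,0,0],[-0.8,0,0,0],[-0.8,0,0,0],[0,0,0,0],[0,0,0,0]])

```text
time_s: 23.85
position: [0.4712, -0.1036, 0.1539]
eef_rot: [0.765, 0.644, 0.001, -0.0]
wrist_force: [-0.2, 0.4, -0.5]
width: -0.001
grip_force: 0.0
```

Run:
```python
from h import *
tcp(Lo);im,d=grab('top','top5');im2,_=grab('scene','sc5')
r=lambda x:cv2.resize(x,(400,400),interpolation=cv2.INTER_CUBIC)
cv2.imwrite('pics/fin.png',np.hstack([r(im[150:290,160:300]),r(im2[110:290,360:540])])[:,:,::-1])
```

```text
tcp along/lat -245.6409659565794 1.0669755700067147 z 0.15394984605163753 F [-0.2  0.4 -0.5]
```

View pics/fin.png

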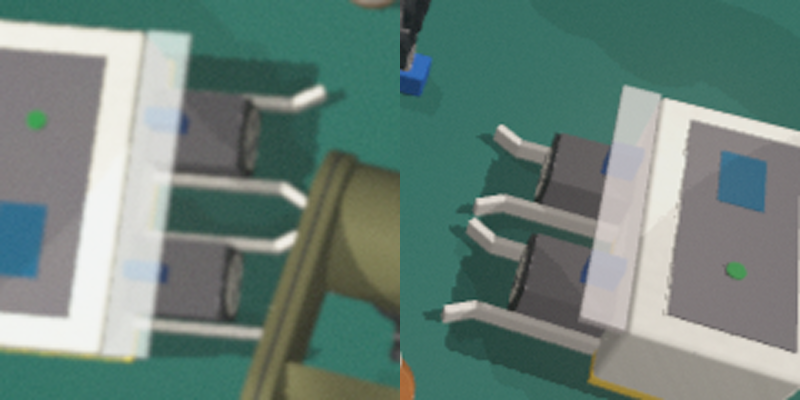

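Both heads are upright and equally far in, with their fins under the hood at (165,120) and (145,270) in the left panel. The gripper is clear of everything.

```bash
python3 -c "
from station import order
print(order.sign_off())"
```

```text
the job is handed in; nothing more can be done
None
```

Both pump heads are fully home and upright, one in each lane and let go of; each fitted the first lane I tried, the bottle, slide box and tube rack were not touched, and the job is handed in at about 24 s.

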